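# Turn the reference easel to the pupil and raise its board to the fourth notch

## Task

A pupil is going to draw at the sketch pad from the picture on the tabletop easel. Swivel the easel on its foot until its front looks straight at the middle of the sketch pad, and raise its picture board until the prop behind it stands in the fourth notch, counting from the flattest one; the board then leans at about 54 degrees to the bench. Let the board down into the notch under control, never letting it drop, and leave the other things on the bench where they are.

Things in the scene. Friction and masses are not known exactly. Their poses are not given: they have to be found in the camera images.
- easel (a point): tabletop easel, pale beech: a frame that swivels on a fixed round foot (diameter 190 mm). Point on its upright swivel axis, 18 mm above the bench, turning with the frame: x points out of the easel's front (the side with the paper ledge), y to the easel's left, z up. At the start it is turned 0.5 to 1.7 rad away from facing the pad. The frame is about 270 mm long and 178 mm wide.
- rail_rear (a point): point midway between the rear ends of the frame's two side rails, 120 mm behind the swivel axis, 31 mm above the bench. The rails (outer faces 89 mm left and right of here, tops 44 mm and undersides 18 mm above the bench) end 15 mm further back. A sideways push of about 3 N on a rail's outer face here turns the easel; the swivel has even friction and stays where it is left.
- board_hinge (a point): middle of the picture board's hinge line, 120 mm in front of the swivel axis, 41 mm above the bench, same axes as the easel point. The plywood board is 230 mm wide, 10 mm thick, 185 mm from here to its upper edge, about 0.42 kg; that edge is at the back. Raising it takes 2 to 3 N there. Its underside lies 6 mm above the plane through the hinge line.
- easel_board (a joint): tilt of the picture board above the horizontal, rad (most 1.25). It rests at 0.40, 0.63, 0.80, 0.95, 1.08 rad in notches 1 (flattest) to 5 (steepest); starts in notch 1. Raised, it passes into notch 4 at about 0.99 rad and into notch 5 at about 1.14 rad; let down, it is caught by the last notch passed, so a board raised too far cannot be lowered again by the board alone.
- board_edge (a point): middle of the board's upper edge, on its underside (back face). Its x axis points along the board to the hinge, z out of the picture face. Fingers tilted forward can be brought under this edge from behind, between the prop's legs (108 mm free); the edge is free of clips, and the underside is plain for 70 mm below it.
- prop_foot (a point): middle of the prop's round foot bar (10 mm thick, 176 mm long). In the easel point's axes it rests at x = -92, -66, -40, -14, +12 mm in notches 1 to 5, z = 23 mm. The prop, a U-shaped frame, hinges on the board's back 115 mm from the board's hinge; gravity and a weak spring press its foot on the saw-toothed rails: a ratchet, sliding forward as the board rises and keeping it from sinking.
- sketch_pad_mid (a point): middle of the upper face of the white spiral-bound sketch pad, 210 x 148 x 8 mm, lying flat and stuck in place, to the left or right of the easel's front, 0.23 to 0.29 m from the swivel axis. The easel swings above it without touching.
- pencil_tray: low white open tray of pencils, 200 x 85 x 28 mm, on the bench on the other side; origin under its centre, x along its length. Leave alone.
- tumbler: brown insulated tumbler with a side handle, 200 mm tall, 94 mm across, handle reaching 87 mm from its axis along its x; origin under its centre. Leave alone.
- clip_stand: bent aluminium tube with a blue clip on a wooden block 75 x 75 x 40 mm, 265 mm tall, the clip reaching 92 mm along its x; origin under the block's centre. Leave alone.

How it is judged:
At the end, for the whole second after the job is handed in: The easel faces the pad: the pad's middle lies in front of the easel, within 25 mm of the line straight ahead from the swivel axis (about 5 degrees). The board rests at 0.915 to 0.985 rad with the prop's foot in the fourth notch; tray, tumbler and stand are within 20 mm of where they were (value of joint easel_board between 0.915 and 0.985 rad and x of prop_foot in the frame of easel between -0.022 and -0.006 m and y of sketch_pad_mid in the frame of easel between -0.025 and 0.025 m and x of sketch_pad_mid in the frame of easel above 0.1 m and velocity of joint easel_board between -0.05 and 0.05 rad/s and distance of each of pencil_tray, tumbler, clip_stand from where it was at the start of the episode below 0.02 m); the robot touches nothing.
It fails at once if the board drops (swings down faster than 0.8 rad/s) (velocity of joint easel_board below -0.8 rad/s).
It fails at once if the tumbler, the clip stand or the pencil tray is shifted over 20 mm or tipped (distance of any of pencil_tray, tumbler, clip_stand from where it was at the start of the episode above 0.02 m or angle between any of pencil_tray, tumbler, clip_stand's own z axis and vertical above 0.2 rad).
It also fails if it takes over 72 s, if anything falls off the work surface, if the arm or the gripper's body presses on something with over 40 N, if the wrist force passes 120 N, or if a joint passes its speed limit or range.

## Robot

A 6-joint arm with a two-finger parallel gripper is mounted at the origin on the work surface. World frame = base frame: x ahead of the robot, y to its left, z up, the work surface at z = 0. Lengths are in m, angles in rad, forces in N, time in s.
With the tool pointing down it reaches from about 0.3 to 0.95 m from the base axis. Payload 3.1 kg.
Tool frame: the origin (TCP) lies where the fingers leave the gripper's body, on its centre line; the fingertips stand 73 mm ahead of it and the grasp point (between the pads) lies 54 mm ahead of it; z points along the fingers, y is the line along which they close (so a half turn about z gives the same grasp; the last joint's range is limited). The gripper opens to 85 mm and grips with 20 to 120 N. Pads are 22 mm wide; open, the fingers measure 114 mm over their backs; the gripper's body (76 mm by 85 mm) begins 54 mm behind the grasp point. The pads swing forward as they close: fully open they stand 13 mm farther back than shut.
Start: joints at [1.076, 0.308, 1.634, -0, 1.2, -0.07], TCP at [0.258, 0.569, 0.304] pointing down, gripper open.
Joint ranges: [-3.06, 3.06], [-0.79, 1.96], [0.05, 2.63], [-1.19, 4.34], [0.05, 2.64], [-2.94, 2.94]. Speed limits (rad/s): [2.79, 2.79, 3.14, 3.14, 3.14, 3.14].

## Interface

Orientations are given as a rotation vector (axis times angle).
In Python, from station import bot, viewer, close_job gives the robot as it stands. The module is installed in compiled form; this text tells all that it offers.
- The arm moves only by the tool arm_command, never from a script. Its argument "motion" is a list of rows, each a list of 3 entries, a list of its own where there are three numbers: the shift along the tool's x, y, z in units of 150 mm (1.0 is 150 mm), then the turn, a rotation vector about the tool's x, y, z in units of 180 degrees (1.0 is 180 degrees), then the closure in counts, from 0 (fully open) to 255 (shut). A call has 1 to 20 rows; each row shifts and turns the commanded pose from where the row before left it, along the tool's axes as they then stand; what a row does not reach is not made up. A row lasts 1/12 s, in which the tool goes at most 41.7 mm and 7.16 degrees, less where a joint would pass 70% of its speed; a pose out of reach is approached as far as the arm can. A call with a number of a shift or a turn outside -1 to 1 is refused whole. A call with a gripper value outside its range is refused whole. The fingers move at their own pace and stop on an object; "newtons" is the grip in N (left out, the last holds). Time passes only in rows, so rows that do not move let the fingers close. It gives the time, the measured TCP pose, the force, the opening and the grip force at its end, in the units of the state.
- bot.read_state(): the state, without advancing time (a new reading comes with each control period).
- viewer.read_camera(name): name is "scene" or "side" or "wrist"; returns (picture, depth): 420x560x3 uint8, red, green, blue; 420x560 float32, m along the optical axis (not along the pixel's ray), 0 where there is no reading.
- viewer.get_calibration(name): a dict with "intrinsics" (3x3 intrinsics, pixels), "camera_from_world" (4x4, takes a point from world to camera coordinates); the wrist camera has in their place "mount" (4x4, takes a point from camera to tool coordinates, whose origin is the TCP and whose axes are the flange's). Camera axes: x right, y down, z forward; pixel columns grow to the right and rows downward; lengths in m; the calibration is good to about 2 mm. A picture is of the moment at which its call begins: read the wrist's pose just before it. get_calibration takes no time and is no camera call.
- close_job(): hands the job in; it is judged then, once.
The state is a dict: "time_s": time; "joints": joint angles; "qvel": joint speeds; "joint_torque": joint torques, N m; "tcp_pos": TCP position; "orientation": TCP orientation; "force": force on the tool from outside, world axes, zero at the start; "moment": the same for the moment, N m; "width": finger opening in m; "grip_force": force on a finger pad.
Only numpy, scipy, OpenCV 4.12 (cv2) and the standard library are available. Lean on these libraries where they do the work, as an engineer would, in place of code of your own. Each camera call takes 0.05 s, during which the arm holds its last target. There are 200 camera calls.

## Working session

There is one attempt and no reset: what is moved stays moved. The work goes in short steps, Python scripts to look and compute and a tool call to move; the robot and the scene stay as the last step left them, time stands still between calls to the robot, and variables do not carry over. Pictures are saved under pics/ and viewed, at most 10 in all, crops included, and the job is handed in when it is done.

Besides the shell and the picture viewer there is one more tool, called after "Call:" by a JSON object that holds its "api" and its "payload", one argument or row to a line. arm_command: Moves the arm, as the interface text tells. Shifts and turns lie within -1 to 1; 1 stands for 150 mm of shift or 180 degrees of turn. Its arguments: {"type":"object","properties":{"motion":{"type":"array","items":{"type":"array"}},"newtons":{"type":"number"}},"required":["motion"]}

```bash
mkdir -p pics
cat > h.py <<'E'
import numpy as np, cv2
from scipy.spatial.transform import Rotation as R
from station import bot, viewer
def cam(n):
    s=bot.read_state(); im,d=viewer.read_camera(n); c=viewer.get_calibration(n); K=np.array(c["intrinsics"])
    if n=="wrist":
        T=np.eye(4);T[:3,:3]=R.from_rotvec(s["orientation"]).as_matrix();T[:3,3]=s["tcp_pos"]; W=T@np.array(c["mount"])
    else: W=np.linalg.inv(np.array(c["camera_from_world"]))
    return im,d,K,W
def pts(d,K,W):
    v,u=np.mgrid[:d.shape[0],:d.shape[1]]
    P=np.stack([(u-K[0,2])/K[0,0]*d,(v-K[1,2])/K[1,1]*d,d],-1)
    P=P@W[:3,:3].T+W[:3,3]; P[d==0]=np.nan
    return P
E
python3 - <<'E'
from h import *
a=[]
for n in("scene","side"):
    im,d,K,W=cam(n); np.savez(f"{n}0.npz",im=im,d=d,K=K,W=W); a.append(im); print(n,W[:3,3].round(3),W[:3,2].round(2))
    cv2.imwrite(f"pics/{n}0.png",im[...,::-1])
s=bot.read_state();print(s)
E
```

```text
scene [ 1.189 -1.005  0.789] [-0.44  0.73 -0.53]
side [-0.018 -1.101  1.044] [ 0.4   0.68 -0.62]
{'time_s': 0.1, 'joints': array([ 1.07627574e+00,  3.08929111e-01,  1.63506330e+00, -9.31793069e-07,
        1.19969443e+00, -6.96782867e-02]), 'qvel': array([-0.00040054, -0.00173919, -0.00480259, -0.00123395, -0.00158888,
        0.00065351]), 'joint_torque': array([-6.19262100e-04, -4.16403651e+01, -2.77645719e+01, -1.68185616e-04,
        3.97756361e-03, -2.42941283e-06]), 'tcp_pos': array([0.25734062, 0.56890967, 0.30275286]), 'orientation': array([-0.66220974, -3.07040964,  0.00315931]), 'force': array([-0.1012446 , -0.48064837,  0.76313101]), 'moment': array([ 0.02358401, -0.00479811,  0.00552441]), 'grip_force': 0.0, 'width': 0.08561216151034352}
```

View pics/scene0.png

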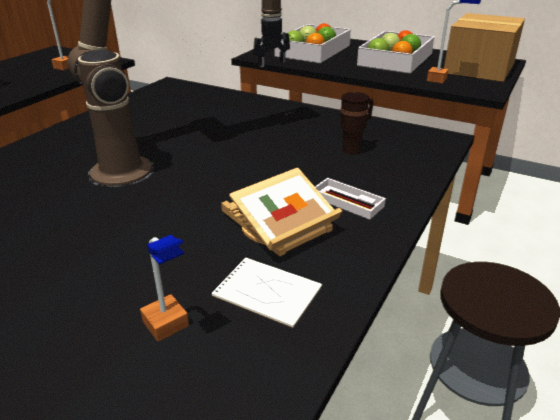

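View pics/side0.png

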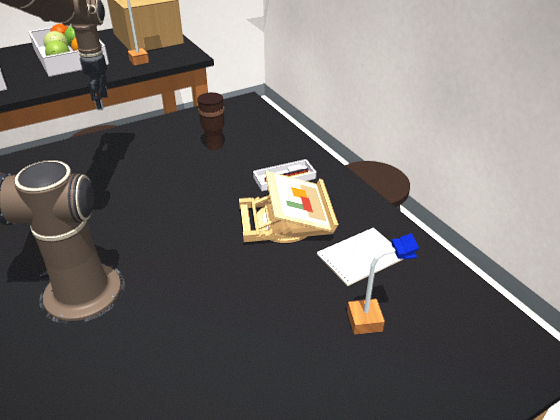

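The scene view shows the easel around (285,210), pad (267,290), clip stand (165,315), tray (350,197) and tumbler (353,122). In the side view the easel's rear rail ends are at (245,220), the pad at (360,255) and the stand at (368,310).

```bash
cat > m.py <<'E'
from h import *
from scipy import ndimage
def obj(n,box):
    f=np.load(f"{n}.npz"); P=pts(f["d"],f["K"],f["W"]); x0,x1,y0,y1=box
    return f["im"][y0:y1,x0:x1].reshape(-1,3).astype(int),P[y0:y1,x0:x1].reshape(-1,3)
if __name__=="__main__":
    for n,B in (("scene0",dict(pad=(205,330,255,330),easel=(215,345,165,252),stand=(135,195,230,340),tray=(312,390,175,220),tumbler=(335,376,90,156))),
      ("side0",dict(pad=(312,405,225,290),easel=(236,340,168,248),stand=(340,420,230,340),tray=(250,320,155,192),tumbler=(194,228,90,152)))):
        for k,b in B.items():
            c,P=obj(n,b); m=(c.max(1)>70)&(P[:,2]>-.02)
            if k=="tumbler": m=P[:,2]>.01
            if k=="pad": m=(c.min(1)>110)&(P[:,2]<.03)
            Q=P[m&np.isfinite(P[:,2])]; lo,hi=np.percentile(Q,[1,99],0)
            print(n,k,len(Q),lo.round(3),hi.round(3),end=" ")
            if k=="pad":
                r=cv2.minAreaRect((Q[:,:2]*1000).astype(np.float32)); print(r, Q[:,2].mean().round(4),end="")
            print()
            if k=="easel":
                # plane of board : RANSAC
                rng=np.random.default_rng(0);best=0
                for _ in range(400):
                    t=Q[rng.choice(len(Q),3,False)]; nn=np.cross(t[1]-t[0],t[2]-t[0]); nn/=np.linalg.norm(nn)+1e-9
                    i=abs((Q-t[0])@nn)<.004
                    if i.sum()>best: best=i.sum();I=i
                S=Q[I]; ce=S.mean(0); nn=np.linalg.svd(S-ce,full_matrices=False)[2][2]; nn*=np.sign(nn[2])
                h=nn[:2]/np.linalg.norm(nn[:2]); yaw=np.arctan2(h[1],h[0]); tilt=np.arccos(nn[2])
                e=np.array([*(-h*np.cos(tilt)),np.sin(tilt)]); l=np.array([-h[1],h[0],0])
                u=(S-ce)@e; v=(S-ce)@l
                print("  plane",best,"yaw",yaw,"tilt",tilt,"u",np.percentile(u,[.5,99.5]),"v",np.percentile(v,[.5,99.5]),"ce",ce)
                for q in(.5,99.5): print("  edge z",(ce+e*np.percentile(u,q)+l*np.percentile(v,[1,99]).mean()).round(4))
E
python3 m.py
```

```text
scene0 pad 4203 [ 0.627 -0.343  0.   ] [ 0.835 -0.19   0.011] ((726.0476684570312, -263.3216552734375), (219.5748748779297, 163.54010009765625), 1.2106173038482666) 0.0077
scene0 easel 6752 [ 0.464 -0.178 -0.001] [0.771 0.238 0.126] 
  plane 3993 yaw -0.3967310602030715 tilt 0.3817752346715282 u [-0.1021026  0.088901 ] v [-0.10684799  0.12081856] ce [ 0.64623369 -0.05175252  0.09378453]
  edge z [ 0.7361 -0.0825  0.0557]
  edge z [ 0.5726 -0.014   0.1269]
scene0 stand 2430 [ 0.447 -0.518 -0.001] [ 0.682 -0.31   0.264] 
scene0 tray 2105 [ 0.637 -0.035 -0.002] [0.841 0.28  0.092] 
scene0 tumbler 1473 [0.577 0.455 0.013] [0.661 0.573 0.203] 
side0 pad 2488 [ 0.625 -0.345 -0.004] [ 0.836 -0.187  0.012] ((735.3307495117188, -280.64105224609375), (227.84402465820312, 195.374755859375), 1.307077407836914) 0.0061
side0 easel 5754 [ 0.471 -0.186 -0.004] [0.829 0.233 0.124] 
  plane 2223 yaw -0.39697338387131087 tilt 0.38014874610826843 u [-0.09471587  0.08603188] v [-0.10471826  0.12365265] ce [ 0.640933   -0.0548559   0.09409948]
  edge z [ 0.7257 -0.0802  0.059 ]
  edge z [ 0.5709 -0.0154  0.126 ]
side0 stand 4086 [ 0.548 -0.517 -0.004] [ 0.879 -0.195  0.262] 
side0 tray 1689 [ 0.584 -0.012 -0.006] [0.861 0.274 0.125] 
side0 tumbler 1173 [0.57  0.453 0.014] [0.655 0.54  0.203]
```

Call:
{"api": "arm_command", "payload": {
  "motion": [
    [[-0.15, -0.178, 0], [0, 0, 0], 255],
    [[-0.15, -0.178, 0], [0, 0, 0], 255],
    [[-0.15, -0.178, 0], [0, 0, 0], 255],
    [[-0.15, -0.178, 0], [0, 0, 0], 255],
    [[-0.15, -0.178, 0], [0, 0, 0], 255],
    [[-0.15, -0.178, 0], [0, 0, 0], 255],
    [[-0.15, -0.178, 0], [0, 0, 0], 255],
    [[-0.15, -0.178, 0], [0, 0, 0], 255],
    [[-0.15, -0.178, 0], [0, 0, 0], 255],
    [[-0.15, -0.178, 0], [0, 0, 0], 255],
    [[-0.15, -0.178, 0], [0, 0, 0], 255],
    [[-0.15, -0.178, 0], [0, 0, 0], 255],
    [[-0.15, -0.178, 0], [0, 0, 0], 255],
    [[-0.15, -0.178, 0], [0, 0, 0], 255],
    [[-0.15, -0.178, 0], [0, 0, 0], 255],
    [[-0.15, -0.178, 0], [0, 0, 0], 255],
    [[-0.15, -0.178, 0], [0, 0, 0], 255],
    [[-0.15, -0.178, 0], [0, 0, 0], 255],
    [[-0.15, -0.178, 0], [0, 0, 0], 255],
    [[-0.15, -0.178, 0], [0, 0, 0], 255]
  ],
  "newtons": 30
}}

```text
time_s: 1.77
tcp_pos: [0.4473, -0.1043, 0.3036]
orientation: [-0.663, -3.07, -0.0]
force: [1.3, 0.0, -0.0]
width: -0.0
grip_force: 0.0
```

Call:
{"api": "arm_command", "payload": {
  "motion": [
    [[0, 0, 0.135], [0, 0, 0], 255],
    [[0, 0, 0.135], [0, 0, 0], 255],
    [[0, 0, 0.135], [0, 0, 0], 255],
    [[0, 0, 0.135], [0, 0, 0], 255],
    [[0, 0, 0.135], [0, 0, 0], 255],
    [[0, 0, 0.135], [0, 0, 0], 255],
    [[0, 0, 0.135], [0, 0, 0], 255],
    [[0, 0, 0.135], [0, 0, 0], 255],
    [[0, 0, 0.135], [0, 0, 0], 255],
    [[0, 0, 0.135], [0, 0, 0], 255],
    [[0, 0, 0], [0, 0, 0], 255]
  ]
}}

```text
time_s: 2.68
tcp_pos: [0.4442, -0.1015, 0.0977]
orientation: [-0.66, -3.062, -0.001]
force: [-0.3, 0.3, 0.1]
width: -0.0003
grip_force: 0.0
```

Run:
```python
from h import *
im,d,K,W=cam("side"); np.savez("side1.npz",im=im,d=d,K=K,W=W)
cv2.imwrite("pics/side1.png",cv2.resize(im[140:300,180:420,::-1],None,fx=3,fy=3))
s=bot.read_state();print(s["tcp_pos"],s["force"],s["joints"].round(2))
```

```text
[ 0.4452972  -0.10181246  0.09933783] [ 0.34791692 -0.17742836 -0.56575429] [-0.32  0.31  2.14  0.    0.7  -1.47]
```

View pics/side1.png

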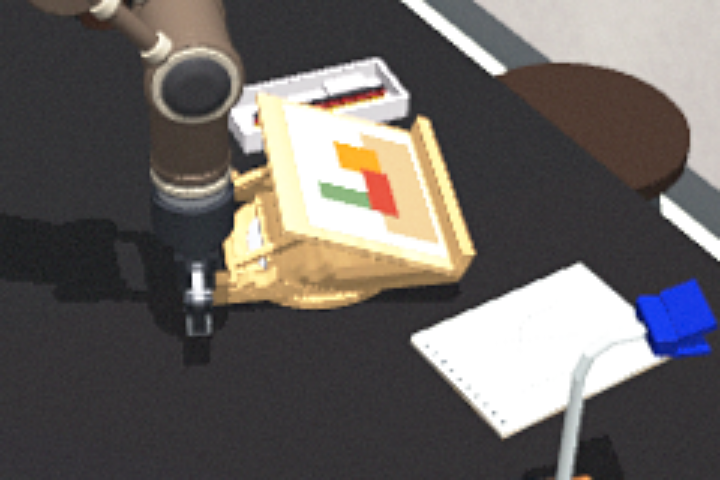

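Call:
{"api": "arm_command", "payload": {
  "motion": [
    [[0, 0.045, 0], [0, 0, 0], 255],
    [[0, 0.045, 0], [0, 0, 0], 255],
    [[0, 0.045, 0], [0, 0, 0], 255],
    [[0, 0.045, 0], [0, 0, 0], 255],
    [[0, 0, 0], [0, 0, 0], 255]
  ]
}}

```text
time_s: 3.15
tcp_pos: [0.4599, -0.077, 0.1024]
orientation: [0.659, 3.069, 0.0]
force: [-0.5, 0.4, 0.2]
width: -0.0001
grip_force: 0.0
```

Call:
{"api": "arm_command", "payload": {
  "motion": [
    [[0.0217, 0.0256, 0], [0, 0, 0.01], 255],
    [[0.0217, 0.0256, 0], [0, 0, 0.01], 255],
    [[0.0217, 0.0256, 0], [0, 0, 0.01], 255],
    [[0.0217, 0.0256, 0], [0, 0, 0.01], 255],
    [[0.0217, 0.0256, 0], [0, 0, 0.01], 255],
    [[0.0217, 0.0256, 0], [0, 0, 0.01], 255],
    [[0.0217, 0.0256, 0], [0, 0, 0.01], 255],
    [[0.0217, 0.0256, 0], [0, 0, 0.01], 255],
    [[0.0217, 0.0256, 0], [0, 0, 0.01], 255],
    [[0.0217, 0.0256, 0], [0, 0, 0.01], 255],
    [[0.0217, 0.0256, 0], [0, 0, 0.01], 255],
    [[0.0217, 0.0256, 0], [0, 0, 0.01], 255],
    [[0.0217, 0.0256, 0], [0, 0, 0.01], 255],
    [[0.0217, 0.0256, 0], [0, 0, 0.01], 255],
    [[0.0217, 0.0256, 0], [0, 0, 0.01], 255],
    [[0.0217, 0.0256, 0], [0, 0, 0.01], 255],
    [[0.0217, 0.0256, 0], [0, 0, 0.01], 255],
    [[0.0217, 0.0256, 0], [0, 0, 0.01], 255],
    [[0.0217, 0.0256, 0], [0, 0, 0.01], 255],
    [[0, 0, 0], [0, 0, 0], 255]
  ]
}}

```text
time_s: 4.82
tcp_pos: [0.4591, 0.0169, 0.1018]
orientation: [-1.535, -2.741, -0.0]
force: [0.2, -0.1, 0.3]
width: -0.0
grip_force: 0.1
```

```bash
cat > e.py <<'E'
from h import *
import sys
def board(n,z=(.03,.26)):
    im,d,K,W=cam(n); P=pts(d,K,W).reshape(-1,3); c=im.reshape(-1,3).astype(int)
    piv=np.array([.613,-.0316])
    m=(np.hypot(*(P[:,:2]-piv).T)<.2)&(P[:,2]>z[0])&(P[:,2]<z[1])&(c.max(1)>70)&(abs(P[:,1]+.03)<.2)
    Q=P[m]; rng=np.random.default_rng(0);best=0
    for _ in range(400):
        t=Q[rng.choice(len(Q),3,False)]; nn=np.cross(t[1]-t[0],t[2]-t[0]); nn/=np.linalg.norm(nn)+1e-9
        i=abs((Q-t[0])@nn)<.004
        if abs(nn[2])>.3 and i.sum()>best: best=i.sum();I=i
    S=Q[I]; ce=S.mean(0); nn=np.linalg.svd(S-ce,full_matrices=False)[2][2]; nn*=np.sign(nn[2])
    h=nn[:2]/np.linalg.norm(nn[:2]); yaw=np.arctan2(h[1],h[0]); t=np.arccos(nn[2])
    e=np.array([*(-h*np.cos(t)),np.sin(t)]); l=np.array([-h[1],h[0],0])
    u=np.percentile((S-ce)@e,[.5,99.5]); v=np.percentile((S-ce)@l,[.5,99.5]); E=ce+e*u[1]+l*v.mean()
    x=-(.12-.185*np.cos(t)+.016*np.sin(t))
    print(n,best,"yaw %.3f tilt %.3f"%(yaw,t),"len",np.ptp(u).round(3),"wid",np.ptp(v).round(3),"edge",E.round(4),"pivot",(E[:2]+h*x).round(4))
    return im
for n in("scene","side"): im=board(n); cv2.imwrite(f"pics/{n}_{sys.argv[1]}.png",im[...,::-1])
s=bot.read_state();print(s["time_s"],s["tcp_pos"],s["orientation"],s["force"],s["joints"].round(2))
E
python3 e.py a
```

```text
scene 4231 yaw -0.975 tilt 0.388 len 0.19 wid 0.227 edge [0.5898 0.0063 0.1268] pivot [ 0.6151 -0.0311]
side 2807 yaw -0.969 tilt 0.388 len 0.175 wid 0.231 edge [0.5873 0.0041 0.1253] pivot [ 0.6129 -0.0332]
4.9167 [0.45928193 0.01652457 0.10168158] [1.53354157e+00 2.74103323e+00 6.03595691e-04] [-0.02408731 -0.63020291 -0.29849706] [-0.06  0.31  2.13  0.    0.7  -0.61]
```

Call:
{"api": "arm_command", "payload": {
  "motion": [
    [[0.0236, 0.028, 0], [0, 0, 0.0108], 255],
    [[0.0236, 0.028, 0], [0, 0, 0.0108], 255],
    [[0.0236, 0.028, 0], [0, 0, 0.0108], 255],
    [[0.0236, 0.028, 0], [0, 0, 0.0108], 255],
    [[0, 0, 0], [0, 0, 0], 255],
    [[0, 0, 0], [0, 0, 0], 255]
  ]
}}

```text
time_s: 5.42
tcp_pos: [0.4672, 0.0367, 0.1014]
orientation: [1.716, 2.631, 0.0]
force: [0.1, 0.1, 0.1]
width: 0.0001
grip_force: 0.1
```

```bash
python3 e.py b
```

```text
scene 4226 yaw -1.112 tilt 0.382 len 0.191 wid 0.226 edge [0.5946 0.0097 0.1268] pivot [ 0.6149 -0.0313]
side 2863 yaw -1.098 tilt 0.386 len 0.188 wid 0.23 edge [0.5922 0.0076 0.1255] pivot [ 0.6129 -0.0328]
5.5167 [0.46720428 0.03655532 0.10143475] [1.71700418e+00 2.63028470e+00 5.31490358e-04] [-0.64746786 -0.04625551 -0.72203933] [-0.01  0.32  2.11  0.    0.7  -0.43]
```

Call:
{"api": "arm_command", "payload": {
  "motion": [
    [[0, -0.07, 0], [0, 0, 0], 255],
    [[0, -0.07, 0], [0, 0, 0], 255],
    [[0, -0.07, 0], [0, 0, 0], 255],
    [[0, 0, -0.22], [0, 0, 0], 255],
    [[0, 0, -0.22], [0, 0, 0], 255],
    [[0, 0, -0.22], [0, 0, 0], 255],
    [[0, 0, -0.22], [0, 0, 0], 255],
    [[0, 0, -0.22], [0, 0, 0], 255],
    [[0, 0, -0.22], [0, 0, 0], 255],
    [[0.084, 0.175, 0], [0, 0, 0], 255],
    [[0.084, 0.175, 0], [0, 0, 0], 255],
    [[0.084, 0.175, 0], [0, 0, 0], 255],
    [[0.084, 0.175, 0], [0, 0, 0], 255],
    [[0.084, 0.175, 0], [0, 0, 0], 255],
    [[0, 0, 0], [0, -0.03, 0], 255],
    [[0, 0, 0], [0, -0.03, 0], 255],
    [[0, 0, 0], [0, -0.03, 0], 255],
    [[0, 0, 0], [0, -0.03, 0], 255]
  ]
}}

```text
time_s: 7.02
tcp_pos: [0.5323, 0.1336, 0.2992]
orientation: [1.536, 2.35, -0.297]
force: [0.3, -0.2, -0.7]
width: 0.0
grip_force: 0.0
```

```bash
cat > rel.py <<'E'
from h import *
yaw=-1.105;f=np.array([np.cos(yaw),np.sin(yaw),0]);l=np.array([-f[1],f[0],0]);F=np.c_[f,l,[0,0,1]];piv=np.array([.614,-.032,0])
s=bot.read_state();M=R.from_rotvec(s["orientation"]).as_matrix()
def show(target=None,pitch=None):
    print(s["time_s"],"tcp in easel",(F.T@(s["tcp_pos"]-piv)*1000).round(1),"force",(F.T@s["force"]).round(2),"j",s["joints"].round(2))
    A=F.T@M; print("tool z",A[:,2].round(3),"y",A[:,1].round(3),"pitch",np.degrees(np.arcsin(-A[2,2])).round(1))
    if target is not None: print("shift units",(A.T@(np.array(target)/1000-F.T@(s["tcp_pos"]-piv))/.15).round(3))
    if pitch is not None:
        p=np.radians(pitch); z=np.array([np.cos(p),0,-np.sin(p)]); y=np.array([0,1.,0]); T=np.c_[np.cross(y,z),y,z]
        print("turn units",(R.from_matrix(A.T@T).as_rotvec()/np.pi).round(4))
if __name__=="__main__":
    import sys; a=[float(x) for x in sys.argv[1:]]
    show(a[:3] or None,a[3] if len(a)>3 else None)
E
python3 rel.py -190 0 300 30
```

```text
7.0167 tcp in easel [-184.7    1.4  299.2] force [ 0.36  0.2  -0.69] j [ 0.33  0.17  1.85 -0.42  1.12  0.11]
tool z [ 0.372 -0.02  -0.928] y [ 0.053  0.999 -0.   ] pitch 68.1
shift units [ 0.031 -0.011 -0.018]
turn units [-0.0112 -0.2119 -0.0128]
```

Call:
{"api": "arm_command", "payload": {
  "motion": [
    [[0, 0, 0], [-0.0022, -0.0313, -0.0026], 255],
    [[0, 0, 0], [-0.0022, -0.0313, -0.0026], 255],
    [[0, 0, 0], [-0.0022, -0.0313, -0.0026], 255],
    [[0, 0, 0], [-0.0022, -0.0313, -0.0026], 255],
    [[0, 0, 0], [-0.0022, -0.0313, -0.0026], 255],
    [[0, 0, 0], [0, 0, 0], 255]
  ]
}}

```text
time_s: 7.52
tcp_pos: [0.5305, 0.1342, 0.2963]
orientation: [1.224, 1.994, -0.572]
force: [-0.9, 0.9, -0.7]
width: 0.0003
grip_force: 0.0
```

```bash
python3 rel.py -147 0 161 40
```

```text
7.5167 tcp in easel [-186.     0.   296.3] force [-1.23 -0.35 -0.73] j [ 0.51  0.26  1.91 -0.94  1.23  0.5 ]
tool z [ 0.764  0.    -0.645] y [-0.003  1.    -0.003] pitch 40.1
shift units [0.522 0.002 0.78 ]
turn units [ 0.     -0.0008  0.0012]
```

Call:
{"api": "arm_command", "payload": {
  "motion": [
    [[0.087, 0, 0.13], [0, 0, 0], 255],
    [[0.087, 0, 0.13], [0, 0, 0], 255],
    [[0.087, 0, 0.13], [0, 0, 0], 255],
    [[0.087, 0, 0.13], [0, 0, 0], 255],
    [[0.087, 0, 0.13], [0, 0, 0], 255],
    [[0.087, 0, 0.13], [0, 0, 0], 255],
    [[0, 0, 0], [0, 0, 0], 255]
  ]
}}

```text
time_s: 8.1
tcp_pos: [0.5482, 0.0973, 0.1597]
orientation: [1.232, 1.996, -0.574]
force: [0.1, -0.2, 0.2]
width: -0.0001
grip_force: 0.0
```

```bash
python3 rel.py -101 0 122.5 40; python3 e.py c
```

```text
8.1 tcp in easel [-145.1   -0.7  159.7] force [ 0.23 -0.01  0.19] j [ 0.43  0.47  1.96 -1.08  1.04  0.72]
tool z [ 0.761 -0.005 -0.649] y [ 0.003  1.    -0.004] pitch 40.4
shift units [-0.001  0.007  0.385]
turn units [-0.0017 -0.0024  0.0004]
scene 4339 yaw -1.117 tilt 0.390 len 0.308 wid 0.226 edge [0.5475 0.1069 0.1718] pivot [0.5672 0.0664]
side 2930 yaw -1.100 tilt 0.393 len 0.315 wid 0.23 edge [0.539  0.1111 0.1744] pivot [0.5593 0.0712]
8.2 [0.55040757 0.09886191 0.16376625] [ 1.23081079  1.99126212 -0.56856363] [0.0796385  1.08859071 0.33405694] [ 0.44  0.47  1.96 -1.08  1.04  0.71]
```

View pics/side_c.png

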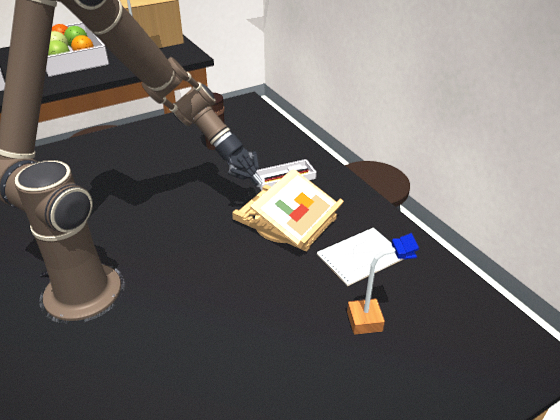

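Call:
{"api": "arm_command", "payload": {
  "motion": [
    [[0, 0.001, 0.062], [0, 0.0035, 0], 255],
    [[-0.005, 0.001, 0.062], [0, 0.0035, 0], 255],
    [[-0.007, 0.001, 0.062], [0, 0.0035, 0], 255],
    [[-0.007, 0.001, 0.062], [0, 0.0035, 0], 255],
    [[-0.008, 0.001, 0.062], [0, 0.0035, 0], 255],
    [[-0.008, 0.001, 0.062], [0, 0.0035, 0], 255],
    [[0, 0, 0], [0, 0, 0], 255],
    [[0, 0, 0], [0, 0, 0], 255]
  ]
}}

```text
time_s: 8.87
tcp_pos: [0.5722, 0.0594, 0.1303]
orientation: [1.264, 2.045, -0.532]
force: [-0.0, 0.1, 0.5]
width: 0.0004
grip_force: 0.0
```

```bash
python3 rel.py -86.6 0 140.6 44
```

```text
8.8667 tcp in easel [-100.4    3.7  130.3] force [-0.14  0.02  0.54] j [ 0.33  0.51  1.95 -1.11  0.92  0.69]
tool z [ 0.719  0.002 -0.695] y [0.001 1.    0.003] pitch 44.0
shift units [-0.113 -0.024  0.019]
turn units [ 0.0005 -0.0001 -0.001 ]
```

Call:
{"api": "arm_command", "payload": {
  "motion": [
    [[-0.023, -0.005, 0.004], [0, 0, 0], 255],
    [[-0.023, -0.005, 0.004], [0, 0, 0], 255],
    [[-0.023, -0.005, 0.004], [0, 0, 0], 255],
    [[-0.023, -0.005, 0.004], [0, 0, 0], 255],
    [[-0.023, -0.005, 0.004], [0, 0, 0], 255],
    [[0, 0, 0], [0, 0, 0], 255]
  ]
}}

```text
time_s: 9.37
tcp_pos: [0.5754, 0.046, 0.1416]
orientation: [1.263, 2.045, -0.529]
force: [-0.6, 1.8, -0.7]
width: -0.0001
grip_force: 0.4
```

```bash
python3 rel.py; python3 e.py d
```

```text
9.3667 tcp in easel [-87.    0.6 141.6] force [-1.85  0.24 -0.7 ] j [ 0.31  0.49  1.96 -1.11  0.91  0.66]
tool z [ 0.719  0.004 -0.695] y [-0.     1.     0.005] pitch 44.0
scene 4343 yaw -1.113 tilt 0.404 len 0.228 wid 0.226 edge [0.5801 0.0392 0.1442] pivot [ 5.995e-01 -1.000e-04]
side 2975 yaw -1.120 tilt 0.402 len 0.248 wid 0.228 edge [0.569  0.0566 0.1517] pivot [0.5882 0.017 ]
9.4667 [0.57534847 0.04593555 0.14136681] [ 1.26260383  2.04450064 -0.53043967] [-0.51584679  0.80149492  0.29995873] [ 0.31  0.49  1.96 -1.11  0.92  0.66]
```

View pics/scene_d.png

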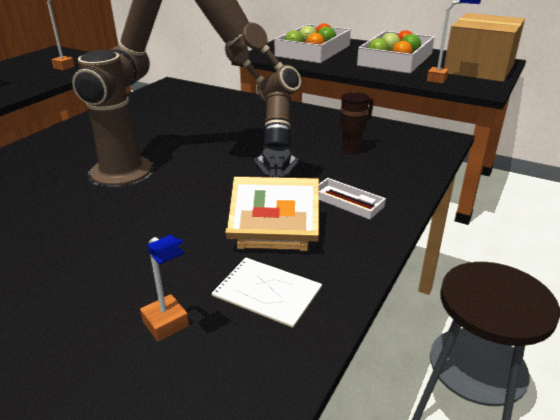

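Call:
{"api": "arm_command", "payload": {
  "motion": [
    [[-0.0366, 0, -0.0115], [0, 0.00796, 0], 255],
    [[-0.0366, 0, -0.0115], [0, 0.00796, 0], 255],
    [[-0.0366, 0, -0.0115], [0, 0.00796, 0], 255],
    [[-0.0366, 0, -0.0115], [0, 0.00796, 0], 255],
    [[-0.0366, 0, -0.0115], [0, 0.00796, 0], 255],
    [[-0.0366, 0, -0.0115], [0, 0.00796, 0], 255],
    [[-0.0366, 0, -0.0115], [0, 0.00796, 0], 255],
    [[-0.0366, 0, -0.0115], [0, 0.00796, 0], 255],
    [[-0.0366, 0, -0.0115], [0, 0.00796, 0], 255],
    [[-0.0366, 0, -0.0115], [0, 0.00796, 0], 255]
  ]
}}

```text
time_s: 10.3
tcp_pos: [0.5884, 0.0179, 0.1887]
orientation: [1.389, 2.251, -0.389]
force: [-0.2, -0.5, -1.5]
width: -0.0002
grip_force: 0.9
```

```bash
python3 rel.py; python3 e.py f
```

```text
10.3 tcp in easel [-56.   -0.4 188.7] force [ 0.38 -0.44 -1.47] j [ 0.16  0.36  1.92 -0.74  0.83  0.2 ]
tool z [ 0.523  0.002 -0.852] y [-0.     1.     0.003] pitch 58.4
scene 4947 yaw -1.111 tilt 0.652 len 0.19 wid 0.227 edge [ 0.6069 -0.0155  0.1667] pivot [ 0.6146 -0.0311]
side 3125 yaw -1.116 tilt 0.666 len 0.24 wid 0.227 edge [0.5834 0.0263 0.2063] pivot [0.5903 0.0123]
10.4 [0.58937047 0.01722625 0.19000082] [ 1.38981102  2.24644003 -0.38838359] [-0.73719668  0.66243727 -0.64219002] [ 0.16  0.35  1.92 -0.74  0.83  0.2 ]
```

Call:
{"api": "arm_command", "payload": {
  "motion": [
    [[-0.0366, 0, -0.0115], [0, 0.00796, 0], 255],
    [[-0.0366, 0, -0.0115], [0, 0.00796, 0], 255],
    [[-0.0366, 0, -0.0115], [0, 0.00796, 0], 255],
    [[-0.0366, 0, -0.0115], [0, 0.00796, 0], 255],
    [[-0.0366, 0, -0.0115], [0, 0.00796, 0], 255],
    [[-0.0366, 0, -0.0115], [0, 0.00796, 0], 255],
    [[-0.0366, 0, -0.0115], [0, 0.00796, 0], 255],
    [[-0.0366, 0, -0.0115], [0, 0.00796, 0], 255],
    [[-0.0366, 0, -0.0115], [0, 0.00796, 0], 255],
    [[-0.0366, 0, -0.0115], [0, 0.00796, 0], 255],
    [[-0.0366, 0, -0.0115], [0, 0.00796, 0], 255],
    [[-0.0366, 0, -0.0115], [0, 0.00796, 0], 255],
    [[0, 0, 0], [0, 0, 0], 255]
  ]
}}

```text
time_s: 11.48
tcp_pos: [0.6124, -0.0293, 0.2347]
orientation: [1.534, 2.483, -0.191]
force: [-1.0, -0.3, 0.0]
width: 0.0001
grip_force: 0.1
```

```bash
python3 rel.py; python3 e.py g
```

```text
11.4833 tcp in easel [-3.200e+00 -2.000e-01  2.347e+02] force [-0.16 -1.04  0.05] j [-0.03  0.32  1.79 -0.28  0.93 -0.34]
tool z [ 0.25   0.003 -0.968] y [0.001 1.    0.003] pitch 75.5
scene 5627 yaw -1.115 tilt 0.964 len 0.175 wid 0.227 edge [ 0.6269 -0.0554  0.2023] pivot [ 0.6147 -0.0305]
side 3071 yaw -1.117 tilt 0.962 len 0.237 wid 0.229 edge [ 0.6107 -0.0265  0.2492] pivot [ 0.5987 -0.002 ]
11.5833 [ 0.61195648 -0.02855281  0.23418099] [ 1.53216267  2.48328253 -0.19122388] [ 0.17030776  0.43242442 -0.45488393] [-0.03  0.32  1.79 -0.28  0.93 -0.34]
```

Call:
{"api": "arm_command", "payload": {
  "motion": [
    [[-0.0366, 0, -0.0115], [0, 0.00796, 0], 255],
    [[-0.0366, 0, -0.0115], [0, 0.00796, 0], 255],
    [[-0.0366, 0, -0.0115], [0, 0.00796, 0], 255],
    [[-0.0293, 0, -0.0092], [0, 0.00637, 0], 255],
    [[0, 0, 0], [0, 0, 0], 255],
    [[0, 0, 0], [0, 0, 0], 255]
  ]
}}

```text
time_s: 12.08
tcp_pos: [0.6203, -0.0452, 0.2449]
orientation: [1.576, 2.556, -0.121]
force: [-1.6, 0.3, -0.6]
width: -0.0001
grip_force: 0.2
```

```bash
python3 rel.py; python3 e.py i
```

```text
12.0833 tcp in easel [ 14.6  -0.3 244.9] force [-0.93 -1.29 -0.62] j [-0.09  0.33  1.74 -0.16  0.99 -0.47]
tool z [ 0.158  0.003 -0.988] y [-0.     1.     0.003] pitch 80.9
scene 5774 yaw -1.113 tilt 1.047 len 0.176 wid 0.227 edge [ 0.6332 -0.0682  0.2093] pivot [ 0.6149 -0.0311]
side 3030 yaw -1.111 tilt 1.044 len 0.188 wid 0.229 edge [ 0.6291 -0.0651  0.2163] pivot [ 0.611  -0.0285]
12.1833 [ 0.62016498 -0.04477412  0.2448679 ] [ 1.5752779   2.55680208 -0.12043591] [-0.32621596  0.80780962 -0.47770681] [-0.09  0.33  1.74 -0.16  0.99 -0.48]
```

Call:
{"api": "arm_command", "payload": {
  "motion": [
    [[0.0182, 0, 0.006], [0, -0.00398, 0], 255],
    [[0.0182, 0, 0.006], [0, -0.00398, 0], 255],
    [[0.0182, 0, 0.006], [0, -0.00398, 0], 255],
    [[0.0182, 0, 0.006], [0, -0.00398, 0], 255],
    [[0.0182, 0, 0.006], [0, -0.00398, 0], 255],
    [[0.0182, 0, 0.006], [0, -0.00398, 0], 255],
    [[0.0182, 0, 0.006], [0, -0.00398, 0], 255],
    [[0.0182, 0, 0.006], [0, -0.00398, 0], 255],
    [[0.0182, 0, 0.006], [0, -0.00398, 0], 255],
    [[0.0182, 0, 0.006], [0, -0.00398, 0], 255],
    [[0.0182, 0, 0.006], [0, -0.00398, 0], 255],
    [[0.0182, 0, 0.006], [0, -0.00398, 0], 255],
    [[0, 0, 0], [0, 0, 0], 255]
  ]
}}

```text
time_s: 13.27
tcp_pos: [0.6068, -0.0184, 0.2269]
orientation: [1.505, 2.443, -0.23]
force: [-0.5, 0.5, 0.1]
width: -0.0003
grip_force: 0.0
```

```bash
python3 rel.py; python3 e.py j
```

```text
13.2667 tcp in easel [-15.4  -0.3 226.9] force [-0.64 -0.22  0.06] j [ 0.01  0.31  1.82 -0.35  0.89 -0.25]
tool z [ 0.303  0.003 -0.953] y [-0.001  1.     0.003] pitch 72.4
scene 5624 yaw -1.110 tilt 0.957 len 0.176 wid 0.227 edge [ 0.6263 -0.0545  0.2017] pivot [ 0.6145 -0.0308]
side 3065 yaw -1.114 tilt 0.951 len 0.18 wid 0.23 edge [ 0.6241 -0.055   0.2019] pivot [ 0.6128 -0.0321]
13.3667 [ 0.60738227 -0.01880271  0.22743052] [ 1.50509872  2.44208621 -0.22865453] [ 0.26139531  0.06180988 -0.36764537] [ 0.01  0.31  1.82 -0.35  0.89 -0.25]
```

Call:
{"api": "arm_command", "payload": {
  "motion": [
    [[0.03, 0, 0], [0, 0, 0], 255],
    [[0.03, 0, -0.02], [0, 0, 0], 255],
    [[0.03, 0, -0.1], [0, 0, 0], 255],
    [[0.03, 0, -0.15], [0, 0, 0], 255],
    [[0.03, 0, -0.2], [0, 0, 0], 255],
    [[0.05, 0, -0.2], [0, 0, 0], 255],
    [[0.05, 0, -0.2], [0, 0, 0], 255],
    [[0.05, 0, -0.2], [0, 0, 0], 255],
    [[0.05, 0, -0.2], [0, 0, 0], 255],
    [[0, 0, 0], [0, 0, 0], 255],
    [[0, 0, 0], [0, 0, 0], 255]
  ]
}}

```text
time_s: 14.28
tcp_pos: [0.559, 0.078, 0.396]
orientation: [1.503, 2.439, -0.222]
force: [-0.2, 0.4, -0.7]
width: 0.0
grip_force: 0.0
```

```bash
python3 rel.py; python3 e.py k
python3 - <<'E'
import cv2,numpy as np
a=cv2.imread("pics/scene_k.png")[150:340,130:400];b=cv2.imread("pics/side_k.png")[150:340,200:440]
cv2.imwrite("pics/fin.png",np.hstack([cv2.resize(a,None,fx=1.5,fy=1.5),cv2.resize(b,None,fx=1.5,fy=1.5)]))
E
```

```text
14.2833 tcp in easel [-1.23e+02  3.00e-01  3.96e+02] force [-0.5  -0.01 -0.73] j [ 0.19  0.08  1.74 -0.31  1.24 -0.19]
tool z [ 0.304  0.01  -0.953] y [-0.002  1.     0.009] pitch 72.3
scene 5641 yaw -1.111 tilt 0.958 len 0.175 wid 0.226 edge [ 0.6266 -0.0549  0.2016] pivot [ 0.6147 -0.031 ]
side 3044 yaw -1.113 tilt 0.953 len 0.179 wid 0.229 edge [ 0.6244 -0.0559  0.2007] pivot [ 0.6129 -0.0327]
14.3833 [0.55791231 0.07685837 0.39239771] [ 1.50600038  2.44250696 -0.22966971] [-0.92670222  0.01023843  0.53987634] [ 0.19  0.09  1.74 -0.31  1.24 -0.19]
```

View pics/fin.png

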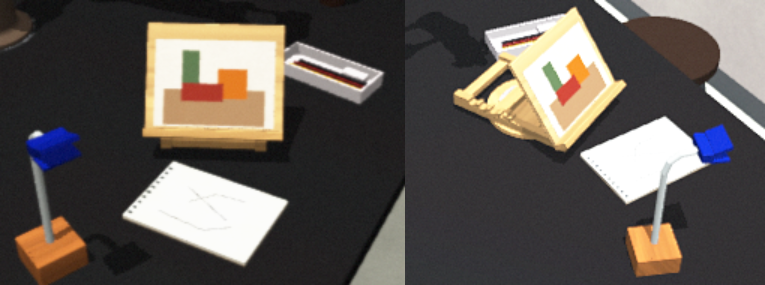

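The picture shows the board standing steeply at (215,85), facing the pad at (205,210), with the stand and tray where they were. Tilt is 0.955 rad. The yaw of -1.112 is about 1 mm off the pad line.

```bash
python3 -c "
from station import close_job
print(close_job())"
```

```text
the job is handed in; nothing more can be done
None
```

The job is handed in, with no verdict returned: by the camera measurements, the easel faces the middle of the sketch pad to within a few millimetres and the board rests in the fourth notch at about 0.955 rad, let down slowly under control; the arm is clear, and the tray, tumbler and clip stand were never touched.

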